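# Set the fall of a ball-run rail with a dial angle finder

### The arm

A 6-joint arm with a two-finger parallel gripper is mounted at the origin on the work surface. World frame = base frame: x ahead of the robot, y to its left, z up, the work surface at z = 0. Lengths are in m, angles in rad, forces in N, time in s.
With the tool pointing down it reaches from about 0.35 to 0.775 m from the base axis. Payload 7.3 kg.
Tool frame: the origin (TCP) lies at the centre of the arm's flange, where the gripper is bolted on; the fingertips stand 178 mm ahead of it and the grasp point (between the pads) lies 159 mm ahead of it; z points along the fingers, y is the line along which they close (so a half turn about z gives the same grasp; the last joint's range is limited). The gripper opens to 92 mm and grips with 3 to 60 N. Pads are 19 mm wide; open, the fingers measure 130 mm over their backs; the gripper's body (75 mm by 190 mm) begins 47 mm behind the grasp point.
Start: joints at [1.067, 0.342, 1.524, -0, 1.275, -0.146], TCP at [0.184, 0.492, 0.405] pointing down, gripper open.
Joint ranges: [-2.53, 2.53], [-0.77, 2.02], [0.04, 2.7], [-1, 4.14], [0.28, 2.66], [-3.11, 3.11]. Speed limits (rad/s): [2.57, 2.57, 3.14, 3.14, 3.14, 3.14].

### API

Orientations are given as [roll, pitch, yaw] about the fixed x, y, z axes, in that order (R = Rz(yaw) Ry(pitch) Rx(roll)).
In Python, from cell import telemetry, vision, ticket gives the robot as it stands.
- The arm moves only by the shell command python3 -m crank 'ROWS' [FORCE]. ROWS is JSON, a list of rows, each a list of 5 numbers: the gripper command: -1 is shut, 1 is fully open, values between are in proportion, then the shift along the tool's x, y, z in mm, then the turn about the tool's z in rad. In form: [[fingers, dx, dy, dz, roll], ...]. A call has 1 to 12 rows; each row is the pose to reach, as a shift and turn from the pose commanded when the call began, along the tool's axes at that moment; what a row does not reach only later rows make up. A row lasts 1/12 s, in which the tool goes at most 41.7 mm and 7.16 degrees, less where a joint would pass 70% of its speed; a pose out of reach is approached as far as the arm can. A call with a gripper value outside its range is refused whole. The fingers move at their own pace and stop on an object; FORCE is the grip in N (left out, the last holds). Time passes only in rows, so rows that repeat a pose let the fingers close. It gives the time, the measured TCP pose, the force, the opening and the grip force at its end, in the units of the state.
- telemetry.observe(): the state, without advancing time (a new reading comes with each control period).
- vision.read_camera(name): name is "side" or "top" or "wrist"; returns (picture, depth): 480x640x3 uint8, red, green, blue; 480x640 float32, m along the optical axis (not along the pixel's ray), 0 where there is no reading.
- vision.get_calibration(name): a dict with "camera_matrix" (3x3 intrinsics, pixels), "rvec" (rotation vector, rad) and "tvec" (3), from world to camera coordinates, as OpenCV has them. Camera axes: x right, y down, z forward; pixel columns grow to the right and rows downward; lengths in m; the calibration is good to about 2 mm. A picture is of the moment at which its call begins: read the wrist's pose just before it. get_calibration takes no time and is no camera call; for the wrist camera it gives the pose at the moment of the call.
- ticket.hand_in(): hands the job in; it is judged then, once.
The state is a dict: "time": time; "qpos": joint angles; "qvel": joint speeds; "joint_efforts": joint torques, N m; "tool_pos": TCP position; "tool_rot": TCP orientation; "contact_force": force on the tool from outside, world axes, zero at the start; "torque": the same for the moment, N m; "opening": finger opening in m; "grip_force": force on a finger pad.
Only numpy, scipy, OpenCV 4.12 (cv2) and the standard library are available. Lean on these libraries where they do the work, as an engineer would, in place of code of your own. Each camera call takes 0.05 s, during which the arm holds its last target. There are 200 camera calls.

### The job

Set the fall of the ball-run rail: stand the yellow angle finder in the rail's channel, between the domed post and the timber offcut, with its dial still facing away from the robot, and let go of it. Then take the rail by its end beyond the offcut and raise that end, letting the rail rock on the domed post, until the black pointer settles on the red mark. Finish while still holding the rail there, lying on the post and gripped in the fingers with nothing else carrying it, and leave everything else where it is.

Things in the scene. Friction and masses are not known exactly. Their poses are not given: they have to be found in the camera images.
- gauge: Loose dial angle finder, 0.28 kg, 123 mm tall, upright. Flat foot 30 mm (x) by 90 mm (y); yellow round case 80 mm across, 22 mm thick, white dial on its +x side (away from the robot); black grip lug on top, 22 mm (x) by 38 mm (y), 89 to 123 mm above the foot. Not magnetised: stands by weight and friction. Origin: centre of the foot's underside; x out of the dial, z up.
- gauge_grip (a point): Point in the grip lug of the angle finder, 109 mm above the underside of its foot; take it with the fingers closing along the gauge's x.
- pointer (a joint): Angle of the black pendulum pointer in the angle finder, rad: it hangs freely and always points straight up, reading 0 on a level finder and growing by the lean when the finder's -y side is raised; swings for about half a second when disturbed.
- mark (a joint): Angle of the red set mark on the dial, rad, same zero and sense as the pointer (positive: towards the finder's -y side, which is the left side seen from in front of the dial). It stays where it was set, between 0.12 and 0.26.
- pointer_tip (a point): Tip of the black pointer, on a circle of 33 mm radius about the dial's centre (52 mm above the foot's underside).
- mark_tip (a point): Inner end of the red mark, where the pointer tip should be; on the same 33 mm circle.
- rail: Loose steel channel, 340 mm long (y), 44 wide (x), 18 high, 0.4 kg; floor 4 mm, sides 3 mm, so 38 mm wide inside, top and ends open. Starts level, underside 50 mm up, lying on the post (about 119 mm from its centre towards +y) and the offcut (about 71 mm towards -y). Its -y end overhangs the offcut by about 75 mm and is the end to raise. Origin: centre of its underside; z up.
- rail_grip (a point): Point in the rail where to take it, 152 mm from its centre towards -y (18 mm from the end), 10 mm above its underside; fingers close along the rail's x.
- post: Fixed support post, its head a rubber-covered ball of 16 mm radius centred 34 mm above the table (top at 50 mm), on a round flange. The rail only lies on it. Origin: on the table under the head; its y axis runs along the rail.
- offcut: Loose timber offcut, 75 (x) by 45 (y) by 50 mm high, 0.12 kg, the temporary packing under the rail. Origin: centre of its underside.
- tray: Fixed blue ball-catch tray, 100 by 80 by 24 mm, on the table past the post, below the rail's low end. Origin: centre of its underside.
- magnet: Loose red horseshoe magnet with steel poles, 65 by 58 by 14 mm, lying on the 6 mm high steel strip near the table's far edge (x = 0.75). Not to be moved.
- fish_blue: Loose flat blue tin fish, 79 mm long, 34 mm wide, 6 mm thick, on the steel strip. Not to be moved.
- fish_orange: Loose flat orange tin fish, 79 mm long, 34 mm wide, 6 mm thick, on the steel strip. Not to be moved.
- spanner: Loose steel toy spanner, 128 mm long, 28 mm wide, 6 mm thick, on the steel strip. Not to be moved.
- watering_can: Loose lime plastic toy watering can, body 92 mm across, 134 mm high over the handle, 180 mm over spout and handle, on the table. Not to be moved.
Mind the look-alikes: they are no part of the job. Of the things like the offcut, leave any that is pink; of the rest the smaller one is meant. Of the things that look like the gauge, the smaller one is meant.

How it is judged:
By the outcome, as a careful person would: the job done as asked, in the order asked, and still so for the second after the job is handed in, while the arm keeps its last pose, push and grip.
It also fails if it takes over 42 s, if anything falls off the work surface, if the arm or the gripper's body presses on something with over 40 N, if the wrist force passes 120 N, or if a joint passes its speed limit or range.

## Working session

There is one attempt and no reset: what is moved stays moved. The work goes in short steps, Python scripts to look and compute and a shell command to move; the robot and the scene stay as the last step left them, time stands still between calls to the robot, and variables do not carry over. Pictures are saved under pics/ and viewed, at most 10 in all, crops included, and the job is handed in when it is done.

```bash
mkdir -p pics; ls; python3 - <<'E'
from cell import telemetry, vision
import cv2,numpy as np
print(telemetry.observe())
ims=[]
for n in ["side","top"]:
    p,d=vision.read_camera(n); np.savez(f"{n}0.npz",p=p,d=d)
    cv2.imwrite(f"pics/{n}0.png",p[:,:,::-1])
    c=vision.get_calibration(n); R=cv2.Rodrigues(np.array(c["rvec"]))[0]; print(n,np.array(c["camera_matrix"]).round(1).tolist(),(-R.T@np.array(c["tvec"]).ravel()).round(3),R.round(2).tolist())
E
```

```text
pics
{'time': 0.0, 'qpos': array([ 1.06700893e+00,  3.42725874e-01,  1.52504490e+00, -1.87585890e-05,
        1.27539715e+00, -1.45980542e-01]), 'qvel': array([ 1.10407125e-03, -1.23401913e-03,  3.61369512e-06,  1.90577920e-03,
       -5.08791663e-04,  9.35593424e-05]), 'joint_efforts': array([ 2.74539962e-04, -4.31253433e+01, -2.44212574e+01,  7.18394620e-02,
        5.61128114e-02, -1.38628261e-04]), 'tool_pos': array([0.18376808, 0.49163407, 0.40403338]), 'tool_rot': array([-3.14003153e+00, -2.11396290e-04,  2.78379110e+00]), 'contact_force': array([ 0.59506923,  0.30646994, -0.60488042]), 'torque': array([-0.00823203, -0.02090511,  0.02198811]), 'grip_force': 0.0, 'opening': 0.09204749145845412}
side [[533.0, 0.0, 316.2], [0.0, 533.0, 238.5], [0.0, 0.0, 1.0]] [ 0.385 -0.842  0.664] [[0.99, -0.13, -0.0], [-0.07, -0.52, -0.85], [0.11, 0.84, -0.53]]
top [[481.5, 0.0, 331.1], [0.0, 481.5, 242.7], [0.0, 0.0, 1.0]] [0.38  0.054 1.048] [[-0.02, -1.0, 0.03], [-0.99, 0.01, -0.14], [0.14, -0.03, -0.99]]
```

View pics/side0.png

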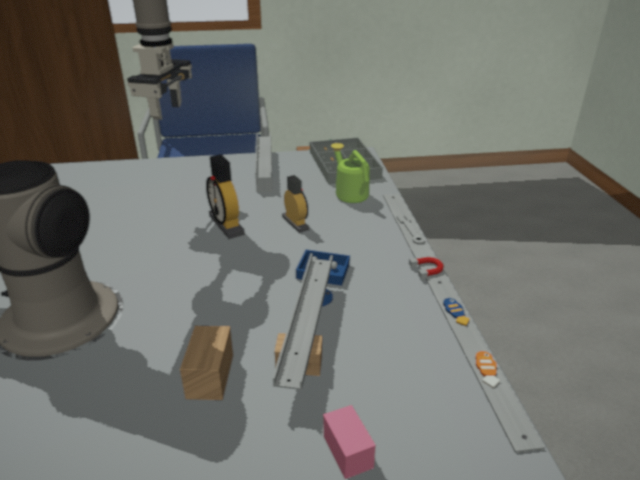

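View pics/top0.png

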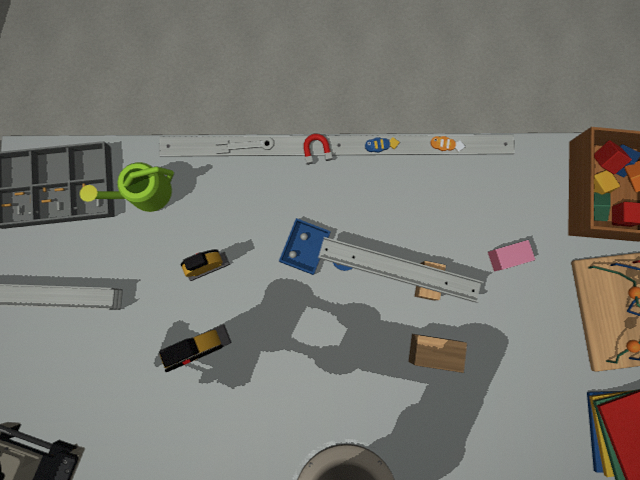

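The side view shows the small gauge at (296,205), with the rail running from (320,260) to (290,380). In the top view the small gauge is at (205,263), the rail runs from (322,245) to (478,293), and the offcut is at (430,280). Next I'll measure these using depth.

```bash
cat > h.py <<'E'
import numpy as np, cv2
from cell import vision, telemetry
def cal(n):
    c=vision.get_calibration(n); return np.array(c["camera_matrix"]),cv2.Rodrigues(np.array(c["rvec"]))[0],np.array(c["tvec"]).ravel()
def cloud(n,d,c=None):
    K,R,t=c or cal(n); v,u=np.mgrid[:480,:640]
    P=np.stack([(u-K[0,2])/K[0,0]*d,(v-K[1,2])/K[1,1]*d,d],-1); return (P-t)@R
def plane(n,uv,z,c=None):
    K,R,t=c or cal(n); C=-R.T@t; w=R.T@np.array([(uv[0]-K[0,2])/K[0,0],(uv[1]-K[1,2])/K[1,1],1]); return C+w*(z-C[2])/w[2]
def rect(P):
    (c,s,a)=cv2.minAreaRect(P[:,:2].astype(np.float32)*1000); return np.round(c,1),np.round(s,1),round(a,1)
E
python3 - <<'E'
from h import *
f=np.load("top0.npz");W=cloud("top",f["d"]);ok=f["d"]>0
def box(u0,u1,v0,v1,z0,z1):
    m=np.zeros((480,640),bool);m[v0:v1,u0:u1]=1
    m&=ok&(W[...,2]>z0)&(W[...,2]<z1); return m
print("table z",np.median(W[350:400,60:120,2]))
for nm,b in dict(rail=(310,490,225,310,.04,.09),gauge=(170,235,235,290,.02,.14),lug=(170,235,235,290,.095,.15),offcut=(400,460,255,310,.03,.047),rail2=(310,490,225,310,.056,.09),big=(150,240,310,380,.02,.3)).items():
    m=box(*b).astype(np.uint8); m=cv2.morphologyEx(m,cv2.MORPH_OPEN,np.ones((2,2)));P=W[m>0]; print(nm,len(P),rect(P),np.percentile(P[:,2],[5,50,95]).round(3),P.mean(0).round(4))
E
```

```text
table z 0.00020372260991853122
rail 3943 (array([ 440.2, -132.2]), array([362.2, 150.3]), 85.3) [0.048 0.054 0.068] [ 0.4589 -0.1271  0.0565]
gauge 743 (array([453.4, 183.6]), array([288.2,  71.6]), 74.3) [0.014 0.081 0.125] [0.4786 0.2804 0.0833]
lug 297 (array([477.8, 289.2]), array([20. , 44.3]), 24.5) [0.089 0.122 0.126] [0.4777 0.2843 0.1163]
offcut 8 (array([ 416.2, -160.8]), array([ 4.8, 16.1]), 89.3) [0.027 0.047 0.052] [ 0.416  -0.1616  0.0436]
rail2 758 (array([ 458.3, -132.8]), array([360.5,  52.2]), 75.1) [0.002 0.062 0.07 ] [ 0.4628 -0.1208  0.0572]
big 1364 (array([337.6, 220.2]), array([ 41.7, 339.7]), 21.4) [0.003 0.131 0.178] [0.3122 0.2848 0.1356]
```

```bash
python3 -m crank '[[1,-348,-90,0,0.83],[1,-348,-90,0,0.83],[1,-348,-90,0,0.83],[1,-348,-90,0,0.83],[1,-348,-90,0,0.83],[1,-348,-90,0,0.83],[1,-348,-90,0,0.83],[1,-348,-90,0,0.83],[1,-348,-90,0,0.83],[1,-348,-90,0,0.83],[1,-348,-90,0,0.83],[1,-348,-90,0,0.83]]' 20
python3 - <<'E'
from h import *
c=cal("wrist"); p,d=vision.read_camera("wrist"); cv2.imwrite("pics/w1.png",p[:,:,::-1])
s=telemetry.observe();print(s["tool_pos"],s["tool_rot"],s["qvel"].round(3),-c[1].T@c[2])
W=cloud("wrist",d,c);np.savez("w1.npz",p=p,W=W,d=d)
m=(d>0)&(W[...,2]>.115)&(W[...,2]<.135)&(abs(W[...,0]-.478)<.06)&(abs(W[...,1]-.285)<.06)
n,l,st,ce=cv2.connectedComponentsWithStats(m.astype(np.uint8)); k=1+st[1:,4].argmax(); P=W[l==k]; print(st[k],rect(P),P[:,2].mean())
E
```

```text
time: 1.1
tool_pos: [0.4778, 0.2858, 0.4043]
tool_rot: [-3.14, -0.0, 1.954]
contact_force: [-0.4, 0.6, 0.2]
opening: 0.092
grip_force: 0.0
[0.47747327 0.28617763 0.40447803] [-3.14065547e+00 -3.73632835e-04  1.95464773e+00] [ 0.014 -0.008  0.    -0.002 -0.002 -0.002] [0.45344731 0.34856557 0.38588086]
[ 316  214   29   51 1446] (array([480.5, 288.2]), array([21.5, 38.4]), 22.6) 0.12424402176326163
```

View pics/w1.png

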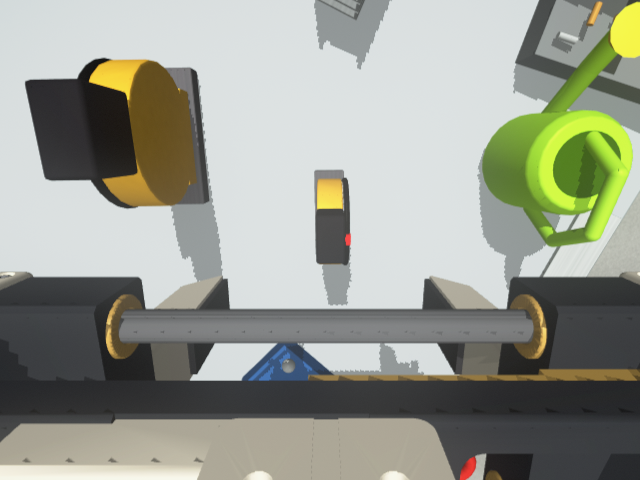

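The small gauge's lug is at (333,238). The big gauge sits on the left at about (120,130) and the can on the right at (560,180). I'll check body clearance for the descent.

```bash
python3 - <<'E'
from h import *
f=np.load("w1.npz");W=f["W"];d=f["d"];o=np.array([.4805,.2882]);a=1.9546
m=(d>0);m[275:]=0
for z0 in (.05,.10,.145):
  k=m&(W[...,2]>z0)&(W[...,2]<.25); Q=W[k][:,:2]-o; x=Q@[np.cos(a),np.sin(a)]; y=Q@[np.sin(a),-np.cos(a)]
  print(z0,[(round(x[s].min(),3),round(x[s].max(),3),round(y[s].min(),3),round(y[s].max(),3)) for s in (y<-.05,abs(y)<.05,y>.05) if s.any()])
E
```

```text
0.05 [(np.float64(0.017), np.float64(0.134), np.float64(-0.173), np.float64(-0.133)), (np.float64(-0.037), np.float64(0.041), np.float64(-0.011), np.float64(0.017)), (np.float64(-0.017), np.float64(0.161), np.float64(0.156), np.float64(0.238))]
0.1 [(np.float64(0.022), np.float64(0.129), np.float64(-0.173), np.float64(-0.133)), (np.float64(-0.019), np.float64(0.019), np.float64(-0.011), np.float64(0.011)), (np.float64(-0.009), np.float64(0.161), np.float64(0.189), np.float64(0.213))]
0.145 [(np.float64(0.049), np.float64(0.103), np.float64(-0.166), np.float64(-0.133))]
```

Clearance is fine: the big gauge starts at y −133 mm and the body half-width is 95 mm. I'll descend and grip.

```bash
python3 -m crank '[[1,1,3.5,40,-0.01],[1,1,3.5,80,-0.01],[1,1,3.5,110,-0.01],[1,1,3.5,130,-0.01],[1,1,3.5,136,-0.01],[1,1,3.5,136,-0.01],[-1,1,3.5,136,-0.01],[-1,1,3.5,136,-0.01],[-1,1,3.5,136,-0.01],[-1,1,3.5,136,-0.01],[-1,1,3.5,136,-0.01],[-1,1,3.5,136,-0.01]]' 25
python3 -m crank '[[-1,0,0,0,0],[-1,0,0,0,0],[-1,0,0,0,0],[-1,0,0,-30,0],[-1,0,0,-60,0],[-1,0,0,-90,0],[-1,0,0,-110,0],[-1,0,0,-120,0],[-1,0,0,-120,0]]' 25
```

```text
time: 2.15
tool_pos: [0.4812, 0.2878, 0.2693]
tool_rot: [3.141, -0.0, 1.964]
contact_force: [-0.4, 0.3, -0.0]
opening: 0.0567
grip_force: 0.0
time: 2.9
tool_pos: [0.4814, 0.2879, 0.3909]
tool_rot: [3.137, -0.0, 1.964]
contact_force: [0.6, 0.4, -0.4]
opening: 0.0009
grip_force: 0.0
```

The fingers close at only about 70 mm/s, so they hadn't closed when I lifted and I missed the grasp. I'll check that the gauge is undisturbed.

```bash
cat > lug.py <<'E'
from h import *
s=telemetry.observe();c=cal("wrist"); p,d=vision.read_camera("wrist")
W=cloud("wrist",d,c)
m=(d>0)&(W[...,2]>.115)&(W[...,2]<.135)&(abs(W[...,0]-.48)<.07)&(abs(W[...,1]-.288)<.07)
n,l,st,ce=cv2.connectedComponentsWithStats(m.astype(np.uint8)); k=1+st[1:,4].argmax(); P=W[l==k]; r=rect(P);print(st[k],r,P[:,2].mean())
a=s["tool_rot"][2];D=r[0]-s["tool_pos"][:2]*1000
print("dx,dy",D@[np.cos(a),np.sin(a)],D@[np.sin(a),-np.cos(a)],"tool y deg",np.degrees(a)-90,s["tool_pos"])
E
python3 -m crank '[[1,0,0,0,0],[1,0,0,0,0],[1,0,0,0,0],[1,0,0,0,0],[1,0,0,0,0],[1,0,0,0,0],[1,0,0,0,0],[1,0,0,0,0],[1,0,0,0,0],[1,0,0,0,0],[1,0,0,0,0],[1,0,0,0,0]]' 25; python3 lug.py
```

```text
time: 3.9
tool_pos: [0.4812, 0.2878, 0.3888]
tool_rot: [3.141, -0.0, 1.964]
contact_force: [-0.2, 0.5, -0.3]
opening: 0.0762
grip_force: 0.0
[ 309  218   31   54 1639] (array([480.3, 288.2]), array([21.6, 38.1]), 23.0) 0.12420305836291516
dx,dy 0.6817613920855929 -0.6452924124699145 tool y deg 22.51657945567365 [0.48115718 0.28781733 0.38878631]
```

The gauge hasn't moved. I'll retry with more closing time.

```bash
python3 -m crank '[[0.2,0,-0.5,40,0],[0,0,-0.5,80,0],[0,0,-0.5,105,0],[0,0,-0.5,117,0],[0,0,-0.5,120,0],[-1,0,-0.5,120,0],[-1,0,-0.5,120,0],[-1,0,-0.5,120,0],[-1,0,-0.5,120,0],[-1,0,-0.5,120,0],[-1,0,-0.5,120,0],[-1,0,-0.5,120,0]]' 25
python3 -m crank '[[-1,0,0,0,0],[-1,0,0,0,0],[-1,0,0,0,0],[-1,0,0,0,0],[-1,0,0,0,0],[-1,0,0,0,0]]' 25
```

```text
time: 4.95
tool_pos: [0.4809, 0.2877, 0.2697]
tool_rot: [3.14, -0.0, 1.964]
contact_force: [-0.6, 0.3, 5.8]
opening: 0.0218
grip_force: 25.0
time: 5.45
tool_pos: [0.4809, 0.2877, 0.2697]
tool_rot: [3.14, -0.0, 1.964]
contact_force: [-1.3, 0.6, 7.1]
opening: 0.0216
grip_force: 25.0
```

```bash
python3 -m crank '[[-1,0,0,-20,0],[-1,0,0,-50,0],[-1,0,0,-80,0],[-1,0,0,-100,0],[-1,0,0,-110,0],[-1,0,0,-110,0],[-1,0,0,-110,0]]' 25
python3 - <<'E'
from h import *
f=np.load("top0.npz");p=f["p"].astype(int);W=cloud("top",f["d"])
for z0,z1 in((.045,.075),(.061,.075),(.049,.058)):
  m=np.zeros((480,640),np.uint8);m[225:310,310:490]=1
  m&=((W[...,2]>z0)&(W[...,2]<z1)&(p.max(2)-p.min(2)<40)).astype(np.uint8)
  n,l,st,ce=cv2.connectedComponentsWithStats(m); k=1+st[1:,4].argmax();P=W[l==k][:,:2]
  vx,vy,x0,y0=cv2.fitLine(P.astype(np.float32),cv2.DIST_HUBER,0,.001,.001).ravel()
  e=np.array([vx,vy]);e*=np.sign(e[1]);q=(P-[x0,y0])@e;w=(P-[x0,y0])@[e[1],-e[0]]
  a=np.percentile(q,[.3,99.7]);b=np.percentile(w,[1,99]);print(z0,len(P),"yaw",np.degrees(np.arctan2(-e[0],e[1])),"len",a[1]-a[0],"wid",b[1]-b[0],"c",np.array([x0,y0])+e*a.mean()+np.array([e[1],-e[0]])*b.mean())
c=((0.463,-.127))
s=telemetry.observe();print(s["tool_pos"],s["tool_rot"],s["opening"],s["contact_force"])
E
```

```text
time: 6.03
tool_pos: [0.4804, 0.2875, 0.3778]
tool_rot: [-3.14, -0.0, 1.964]
contact_force: [-0.3, -0.4, -2.8]
opening: 0.0223
grip_force: 25.0
0.045 3647 yaw -16.593948 len 0.33758577748876883 wid 0.043735147239877356 c [ 0.4625281  -0.11994061]
0.061 326 yaw -16.557135 len 0.3386200610779073 wid 0.0036255465899795317 c [ 0.48215828 -0.12605448]
0.049 2820 yaw -16.593466 len 0.3375169310145436 wid 0.036074588292058646 c [ 0.46377974 -0.12030728]
[0.48044992 0.28751399 0.37779386] [-3.14048272e+00 -5.54723952e-05  1.96377349e+00] 0.022257690738914048 [-0.27744815 -0.42880848 -2.79792566]
```

```bash
python3 -m crank '[[-1,-15,-7,0,0.03],[-1,-45,-20,0,0.09],[-1,-80,-36,0,0.16],[-1,-120,-54,0,0.23],[-1,-160,-72,0,0.31],[-1,-200,-90,0,0.39],[-1,-240,-108,0,0.47],[-1,-280,-126,0,0.55],[-1,-315,-142,0,0.62],[-1,-338,-152,0,0.66],[-1,-351,-157.5,0,0.683],[-1,-351,-157.5,0,0.683]]' 25
python3 -m crank '[[-1,0,0,0,0],[-1,0,0,0,0],[-1,0,0,0,0]]' 25
python3 - <<'E'
from h import *
s=telemetry.observe();c=cal("wrist"); p,d=vision.read_camera("wrist"); cv2.imwrite("pics/w2.png",p[:,:,::-1])
W=cloud("wrist",d,c);np.savez("w2.npz",p=p,W=W,d=d)
print(s["tool_pos"],s["tool_rot"],s["opening"])
p,d=vision.read_camera("side"); np.savez("s2.npz",p=p,d=d);cv2.imwrite("pics/s2.png",p[:,:,::-1])
E
```

```text
time: 7.03
tool_pos: [0.4692, -0.0999, 0.3766]
tool_rot: [-3.138, 0.001, 1.276]
contact_force: [0.6, 0.1, -2.8]
opening: 0.0216
grip_force: 25.0
time: 7.28
tool_pos: [0.4695, -0.0957, 0.378]
tool_rot: [-3.14, -0.001, 1.283]
contact_force: [-0.6, -0.5, -2.3]
opening: 0.022
grip_force: 25.0
[ 0.46954575 -0.09571042  0.37800779] [-3.14001955e+00 -5.36371805e-04  1.28276174e+00] 0.02203997478077306
```

View pics/w2.png

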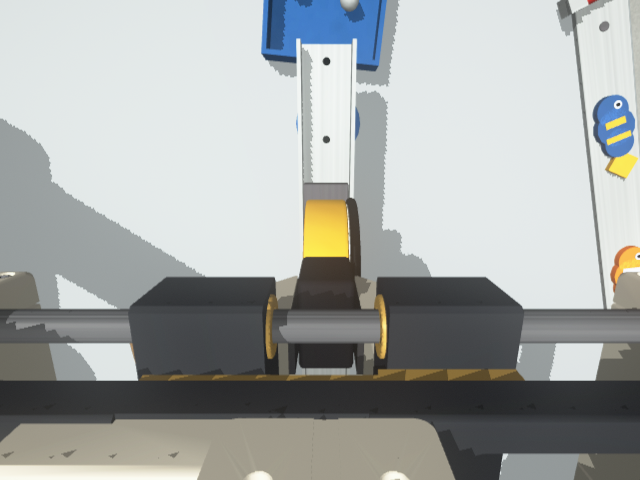

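The wrist view shows the rail at columns 297–357, with its far end at row 40, and the gauge foot at columns 304–348, row 185, nearly centred over the channel. I'll put numbers on both.

```bash
python3 - <<'E'
from h import *
f=np.load("w2.npz");W=f["W"];p=f["p"].astype(int);d=f["d"]
o=np.array([.46955,-.0957]);a=1.2828;ex=np.array([np.cos(a),np.sin(a)]);ey=np.array([np.sin(a),-np.cos(a)])
T=np.stack([(W[...,:2]-o)@ex,(W[...,:2]-o)@ey],-1)*1000
for v in (60,90,120,150,175):
    k=(d[v]>0)&(W[v,:,2]>.047)&(W[v,:,2]<.08)&(np.arange(640)>250)&(np.arange(640)<400)
    q=T[v][k];print(v,q[:,0].mean().round(1),"y",q[:,1].min().round(1),q[:,1].max().round(1),W[v][k][:,2].min().round(4),W[v][k][:,2].max().round(4))
for v in range(183,198,4):
    k=(W[v,:,2]>.085)&(np.arange(640)>290)&(np.arange(640)<360);q=T[v][k]
    if k.any():print("foot",v,q[:,0].mean().round(1),q[:,1].min().round(1),q[:,1].max().round(1),W[v][k][:,2].mean().round(4))
k=(W[...,2]>.047)&(W[...,2]<.075)&(d>0);k[:,:290]=0;k[:,365:]=0;k[180:]=0;print("end x",np.percentile(T[k][:,0],[99.8]))
E
```

```text
60 133.7 y -21.9 21.5 0.054 0.0705
90 112.4 y -21.5 22.0 0.0539 0.0702
120 90.2 y -21.1 21.7 0.0541 0.0706
150 67.1 y -21.5 21.4 0.0539 0.0704
175 47.1 y -22.0 21.8 0.0543 0.0703
foot 183 46.3 -14.5 13.9 0.1211
foot 187 43.8 -14.6 15.0 0.1218
foot 191 41.1 -14.7 14.3 0.1219
foot 195 38.5 -14.7 14.4 0.122
end x [144.9378135]
```

Aligned to within 0.5 mm. Now I'll lower it by about 54 mm.

```bash
python3 -m crank '[[-1,0,0.2,15,0],[-1,0,0.2,30,0],[-1,0,0.2,42,0],[-1,0,0.2,49,0],[-1,0,0.2,52,0],[-1,0,0.2,53,0],[-1,0,0.2,54,0],[-1,0,0.2,54.5,0],[-1,0,0.2,54.5,0],[-1,0,0.2,54.5,0]]' 25
```

```text
time: 8.22
tool_pos: [0.4699, -0.097, 0.3246]
tool_rot: [3.141, -0.0, 1.281]
contact_force: [-0.5, 0.1, -2.0]
opening: 0.0217
grip_force: 25.0
```

```bash
python3 -m crank '[[-1,0,0,0.5,0],[-1,0,0,1,0],[-1,0,0,1,0],[-1,0,0,1,0]]' 25; python3 -m crank '[[-1,0,0,0.5,0],[-1,0,0,0.5,0],[-1,0,0,0.5,0]]' 25
```

```text
time: 8.55
tool_pos: [0.4699, -0.097, 0.3236]
tool_rot: [3.141, -0.0, 1.281]
contact_force: [-0.4, 0.6, 2.4]
opening: 0.0216
grip_force: 25.0
time: 8.8
tool_pos: [0.4699, -0.097, 0.3235]
tool_rot: [3.141, 0.0, 1.281]
contact_force: [-1.7, 0.4, 6.6]
opening: 0.0218
grip_force: 25.0
```

```bash
python3 -m crank '[[0.3,0,0,0,0],[0.3,0,0,0,0],[0.3,0,0,0,0],[0.3,0,0,0,0],[0.3,0,0,0,0],[0.3,0,0,0,0],[0.3,0,0,-10,0],[0.3,0,0,-30,0],[0.5,0,0,-50,0],[0.5,0,0,-65,0],[0.5,0,0,-70,0]]' 25
python3 -m crank '[[0.5,-20,0,0,0],[0.5,-50,0,0,0],[0.5,-85,0,0,0],[0.5,-120,0,0,0],[0.5,-150,0,0,0],[0.5,-170,0,0,0],[0.5,-177,0,0,0],[0.5,-177,0,0,0],[0.5,-177,0,0,0],[0.5,-177,0,0,0]]' 25
python3 - <<'E'
from h import *
s=telemetry.observe();print(s["tool_pos"],s["tool_rot"],s["opening"],s["contact_force"])
c=cal("wrist"); p,d=vision.read_camera("wrist"); np.savez("w3.npz",p=p,d=d,W=cloud("wrist",d,c));a=p
p,d=vision.read_camera("side"); np.savez("s3.npz",p=p,d=d,W=cloud("side",d))
cv2.imwrite("pics/c3.png",cv2.resize(np.hstack([a,p])[:,:,::-1],(800,300),interpolation=cv2.INTER_AREA))
E
```

```text
time: 9.72
tool_pos: [0.4702, -0.0971, 0.3949]
tool_rot: [3.138, 0.0, 1.281]
contact_force: [0.2, -0.7, 1.0]
opening: 0.0684
grip_force: 0.0
time: 10.55
tool_pos: [0.4195, -0.2656, 0.3924]
tool_rot: [-3.141, -0.001, 1.282]
contact_force: [-0.2, 0.1, 0.5]
opening: 0.069
grip_force: 0.0
[ 0.41947495 -0.26555626  0.39242057] [-3.14106426e+00 -7.86361660e-04  1.28172134e+00] 0.06900784337341581 [-0.23974062  0.08685304  0.52328194]
```

View pics/c3.png

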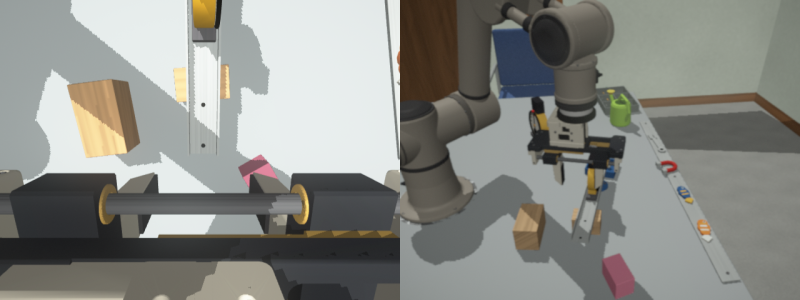

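The rail end shows at about (203,155) in the half-scale wrist view. The offcut is at (180,85) and (225,80), the brown block at (105,115), and the pink block at (258,170). I'll measure the offsets.

```bash
python3 - <<'E'
from h import *
f=np.load("w3.npz");W=f["W"];d=f["d"];p=f["p"].astype(int)
o=np.array([.41947,-.26556]);a=1.28172;ex=np.array([np.cos(a),np.sin(a)]);ey=np.array([np.sin(a),-np.cos(a)])
def tf(W):return np.concatenate([((W[...,:2]-o)@ex)[...,None]*1000,((W[...,:2]-o)@ey)[...,None]*1000,W[...,2:]*1000],-1)
T=tf(W);U,V=np.meshgrid(range(640),range(480))
def st(n,m,T=T):
    if m.sum()>5:print(n,m.sum(),np.percentile(T[m],[1,99],axis=0).round(1).tolist())
gray=(p.max(2)-p.min(2)<30)
r=(d>0)&(U>290)&(U<370)&(V<260)&(W[...,2]>.047)&(W[...,2]<.08)
st("rail",r&gray)
for x in (0,20,40,60,80):
    m=r&gray&(abs(T[...,0]-x)<5);st(x,m)
hi=(d>0)&(V<265)&(W[...,2]>.01)
st("brown",hi&(U<240)); st("pink",hi&(p[...,0]-p[...,1]>50)&(U>370)); st("offcutL",hi&(U>260)&(U<300)&(V<180)&~gray)
st("offcutR",hi&(U>352)&(U<375)&(V<180)&~gray)
g=np.load("s3.npz");q=g["p"].astype(int);Ts=tf(g["W"])
st("pinkS",(q[...,0]-q[...,1]>60)&(q[...,2]>70)&(U>300)&(U<420)&(V>380),Ts)
E
```

```text
rail 11437 [[-15.3, -22.2, 54.0], [171.9, 21.1, 70.8]]
0 545 [[-5.0, -21.8, 54.0], [4.8, 20.7, 70.6]]
20 579 [[15.1, -22.3, 54.1], [24.9, 21.2, 70.8]]
40 579 [[35.5, -22.0, 54.1], [44.4, 20.7, 71.0]]
60 660 [[55.2, -22.4, 52.0], [64.8, 24.0, 71.0]]
80 653 [[75.2, -22.1, 54.1], [84.4, 20.9, 70.8]]
brown 10797 [[-16.5, -174.4, 13.2], [82.8, -107.7, 70.6]]
pink 135 [[-40.2, 85.7, 10.2], [124.5, 295.0, 52.4]]
offcutL 967 [[56.9, -39.8, 50.1], [100.6, -24.0, 53.8]]
offcutR 754 [[61.3, 23.4, 49.8], [104.7, 36.1, 53.4]]
```

```bash
python3 -m crank '[[0.5,0,-0.5,30,0],[0.5,0,-0.5,65,0],[0.5,0,-0.5,100,0],[0.5,0,-0.5,135,0],[0.5,0,-0.5,158,0],[0.5,0,-0.5,169,0],[0.5,0,-0.5,173,0],[0.5,0,-0.5,173,0],[-1,0,-0.5,173,0],[-1,0,-0.5,173,0],[-1,0,-0.5,173,0],[-1,0,-0.5,173,0]]' 20
python3 -m crank '[[-1,0,0,0,0],[-1,0,0,0,0],[-1,0,0,0,0],[-1,0,0,0,0],[-1,0,0,0,0],[-1,0,0,0,0]]' 20
```

```text
time: 11.65
tool_pos: [0.4189, -0.2665, 0.2206]
tool_rot: [3.14, 0.001, 1.281]
contact_force: [-1.0, 0.2, 0.6]
opening: 0.0468
grip_force: 0.0
time: 12.15
tool_pos: [0.4188, -0.2666, 0.2204]
tool_rot: [3.141, 0.0, 1.281]
contact_force: [-1.5, 0.8, 6.9]
opening: 0.0437
grip_force: 20.0
```

The rail end is gripped, but the mark needs a close look and the dial can't be seen from here. Nothing has moved yet, so I'll open, retreat and view the dial from its front with the wrist camera.

```bash
python3 -m crank '[[0.5,0,0,0,0],[0.5,0,0,0,0],[0.5,0,0,0,0],[0.5,0,0,0,0],[0.5,0,0,-25,0],[0.5,0,0,-60,0],[0.5,0,10,-95,0],[0.5,0,40,-100,-0.1],[0.5,0,80,-100,-0.2],[0.5,0,120,-100,-0.3],[0.5,0,150,-100,-0.4],[0.5,0,173,-100,-0.5]]' 20
python3 -m crank '[[0.5,20,0,0,-0.12],[0.5,50,0,5,-0.24],[0.5,85,0,10,-0.36],[0.5,120,0,15,-0.48],[0.5,150,0,20,-0.6]]' 20; python3 - <<'E'
from h import *
s=telemetry.observe();print(s["tool_pos"],s["tool_rot"],cal("wrist")[0])
T=np.array([.6356,-.1465,.30]);a=s["tool_rot"][2];D=(T-s["tool_pos"])*1000
print("dx dy dz",D[:2]@[np.cos(a),np.sin(a)],D[:2]@[np.sin(a),-np.cos(a)],-D[2],"roll",a-2.852)
E
```

```text
time: 13.15
tool_pos: [0.5866, -0.3162, 0.3192]
tool_rot: [3.141, 0.0, 1.786]
contact_force: [0.3, -0.5, -0.2]
opening: 0.0687
grip_force: 0.0
time: 13.57
tool_pos: [0.5525, -0.1673, 0.299]
tool_rot: [3.142, -0.001, 2.387]
contact_force: [1.6, 0.7, -0.2]
opening: 0.0688
grip_force: 0.0
[ 0.55250167 -0.16732397  0.29899939] [ 3.14154360e+00 -1.34030212e-03  2.38664313e+00] [[359.76233119   0.         325.62492426]
 [  0.         359.76233119 243.01788918]
 [  0.           0.           1.        ]]
dx dy dz -46.25135898131423 72.109507990062 -1.0006123596616456 roll -0.46535686822024447
```

```bash
python3 -m crank '[[0.5,-15,24,0,-0.12],[0.5,-31,48,0,-0.24],[0.5,-46,72,-1,-0.36],[0.5,-46,72,-1,-0.465],[0.5,-46,72,-1,-0.465],[0.5,-46,72,-1,-0.465],[0.5,-46,72,-1,-0.465]]' 20; python3 - <<'E'
from h import *
s=telemetry.observe();print(s["tool_pos"],s["tool_rot"],s["qvel"].round(3))
c=cal("wrist"); p,d=vision.read_camera("wrist"); np.savez("w4.npz",p=p,d=d,W=cloud("wrist",d,c),K=c[0],R=c[1],t=c[2])
K,R,t=c;q=R@np.array([.4699+.011*.958,-.097-.011*.286,.106])+t;q=K@q/q[2];print(q)
u,v=int(q[0]),int(q[1]);v0=max(v-100,0);cr=p[v0:v0+180,u-120:u+120];print(u-120,v0)
cv2.imwrite("pics/w4.png",cv2.resize(cr[:,:,::-1],None,fx=3.3,fy=3.3,interpolation=cv2.INTER_CUBIC))
E
```

```text
time: 14.15
tool_pos: [0.6356, -0.149, 0.3004]
tool_rot: [3.142, -0.001, 2.842]
contact_force: [-0.1, -0.4, -0.1]
opening: 0.0685
grip_force: 0.0
[ 0.63560792 -0.14900926  0.30037774] [ 3.14153966e+00 -1.21301549e-03  2.84223579e+00] [-0.005 -0.009  0.     0.002 -0.001 -0.012]
[328.20487821 -93.18971725   1.        ]
208 0
```

View pics/w4.png

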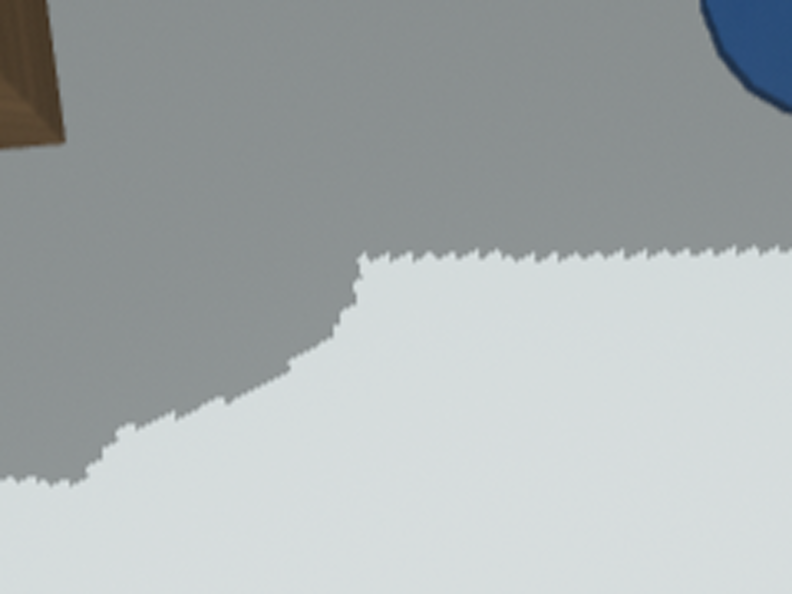

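The wrist camera's optical axis is tilted, so the gauge fell off the top edge and only table, shadow, the brown offcut and the blue fish are visible. I'll use the wider horizontal field instead, with tool y along the rail's x.

```bash
python3 - <<'E'
from h import *
s=telemetry.observe()
T=np.array([.5637,-.1949,.29]);a=s["tool_rot"][2];D=(T-s["tool_pos"])*1000
print("dx dy dz",D[:2]@[np.cos(a),np.sin(a)],D[:2]@[np.sin(a),-np.cos(a)],-D[2],"roll",a-1.281)
E
```

```text
dx dy dz 55.22434960267002 -64.91186413943306 10.611137987853681 roll 1.5615349401390406
```

```bash
python3 -m crank '[[0.5,5,-20,0,0.12],[0.5,10,-40,0,0.24],[0.5,20,-60,0,0.36],[0.5,30,-65,0,0.48],[0.5,40,-65,4,0.6],[0.5,50,-65,10,0.72],[0.5,55,-65,10,0.84],[0.5,55,-65,10,0.96],[0.5,55,-65,10,1.08],[0.5,55,-65,10,1.2],[0.5,55,-65,10,1.32],[0.5,55,-65,10,1.44]]' 20; python3 -m crank '[[0.5,0,0,0,0.12],[0.5,0,0,0,0.12],[0.5,0,0,0,0.12],[0.5,0,0,0,0.12]]' 20; python3 - <<'E'
from h import *
s=telemetry.observe();print(s["tool_pos"],s["tool_rot"],s["qvel"].round(3))
c=cal("wrist"); p,d=vision.read_camera("wrist"); np.savez("w4.npz",p=p,d=d,W=cloud("wrist",d,c),K=c[0],R=c[1],t=c[2])
K,R,t=c;q=R@np.array([.4699+.011*.958,-.097-.011*.286,.106])+t;q=K@q/q[2];print(q)
u,v=int(q[0]),int(q[1]);v0=max(v-90,0);u0=max(u-120,0);cr=p[v0:v0+180,u0:u0+240];print(u0,v0)
cv2.imwrite("pics/w5.png",cv2.resize(cr[:,:,::-1],None,fx=3.3,fy=3.3,interpolation=cv2.INTER_CUBIC))
E
```

```text
time: 15.2
tool_pos: [0.564, -0.1953, 0.291]
tool_rot: [3.142, -0.0, 1.397]
contact_force: [0.5, 0.1, 0.0]
opening: 0.0685
grip_force: 0.0
time: 15.53
tool_pos: [0.5643, -0.1951, 0.2909]
tool_rot: [3.142, -0.0, 1.288]
contact_force: [-0.1, -0.2, -0.1]
opening: 0.0689
grip_force: 0.0
[ 0.56432823 -0.19511625  0.29087003] [ 3.14155845e+00 -5.22805919e-05  1.28808507e+00] [ 0.004  0.003 -0.001 -0.001 -0.002  0.008]
[ 84.98108513 148.85625448   1.        ]
0 58
```

View pics/w5.png

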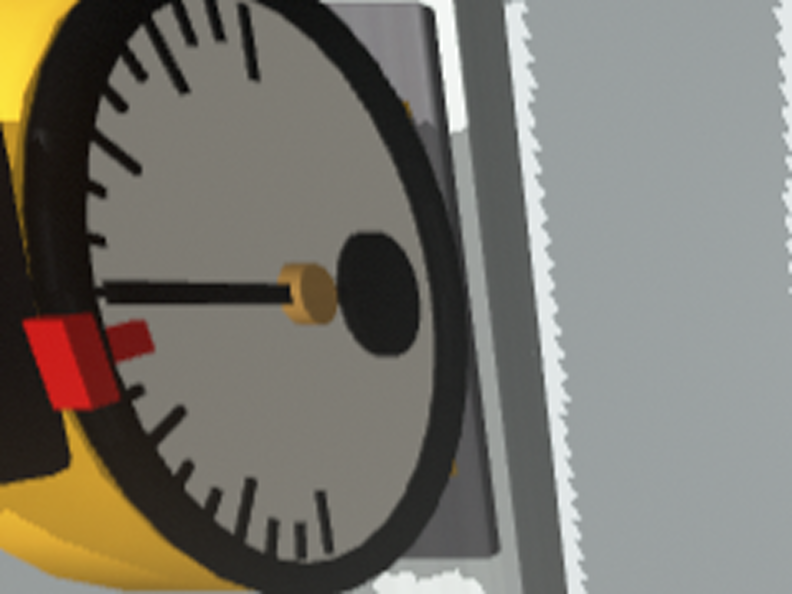

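The crop shows the dial square-on enough to read: the hub is at (310,293), the pointer runs along row 292 to (103,292), and the inner end of the red mark is at about (150,337). I'll convert using depth.

```bash
python3 - <<'E'
from h import *
f=np.load("w4.npz");W=f["W"];p=f["p"].astype(int);c=(f["K"],f["R"],f["t"])
yaw=np.radians(-16.6);ex=np.array([np.cos(yaw),np.sin(yaw),0]);ey=np.array([-np.sin(yaw),np.cos(yaw),0])
G=np.array([.4699,-.097,.054]);L=np.stack([(W-G)@ex,(W-G)@ey,W[...,2]-G[2]],-1)*1000
def ray(u,v,x):
    K,R,t=c;C=-R.T@t;w=R.T@np.array([(u-K[0,2])/K[0,0],(v-K[1,2])/K[1,1],1]);s=((G-C)@ex+x)/(w@ex);P=C+s*w-G;return np.array([P@ey,P[2]])*1000
U,V=np.meshgrid(range(640),range(480));win=(U<140)&(V>58)&(V<238)
r,g,b=p[...,0],p[...,1],p[...,2]
red=win&(r>60)&(g<.35*r)&(b<.4*r)
vs,us=np.nonzero(red);print(us.min(),us.max(),vs.min(),vs.max())
for u in range(28,48,1):
    k=red[:,u]
    if k.any():
        v=np.nonzero(k)[0]; print(u,v.min(),v.max(),r[v,u].tolist()[::3],L[k][len(v)//2,u].round(1).tolist() if 0 else L[v[len(v)//2],u].round(1))
dark=win&(p.max(2)<60)
for u in range(34,86,8):
    v=[v for v in range(138,156) if dark[v,u]];print("ptr",u,v,L[v[len(v)//2],u].round(1) if v else "")
for u,v in((92,146),(96,146),(60,110),(60,170),(110,180),(120,120),(115,147)):print("pt",u,v,p[v,u],L[v,u].round(1))
E
```

```text
7 45 153 182
28 154 181 [63, 111, 111, 111, 111, 111, 112, 111, 111, 100] [17.3 -6.3 93.2]
29 157 181 [63, 111, 110, 111, 111, 111, 111, 111, 87] [18.9 -6.5 94.8]
30 160 180 [63, 111, 111, 111, 111, 111, 111] [18.2 -6.9 93.6]
31 163 180 [63, 111, 111, 111, 111, 111] [17.8 -7.6 93. ]
32 158 180 [95, 91, 111, 111, 111, 111] [17.9 -7.6 92.7]
33 157 179 [117, 105, 65, 111, 111, 111] [17.7 -7.3 91.8]
34 157 179 [114, 111, 106, 71, 111, 112] [13.7 -5.6 86. ]
35 157 179 [113, 111, 111, 107, 112] [15.2 -5.2 87.2]
36 157 166 [113, 110, 111, 111] [15.1 -4.5 86.5]
37 156 166 [116, 111, 111, 111] [14.1 -4.2 84.6]
38 156 165 [114, 111, 111, 112] [14.2 -4.2 84.4]
39 156 165 [113, 111, 111, 110] [13.8 -4.3 83.4]
40 156 165 [113, 111, 111, 110] [15.2 -4.2 84.8]
41 156 164 [111, 111, 112] [15.3 -3.9 84.2]
42 156 164 [111, 111, 111] [14.5 -3.9 82.8]
43 156 164 [112, 111, 110] [13.8 -4.  81.4]
44 158 164 [111, 110, 112] [14.7 -4.3 82.1]
45 161 163 [112] [14.4 -4.7 81.4]
ptr 34 [143, 144, 145, 146, 147, 148, 149] [16.1  1.  87.3]
ptr 42 [143, 144, 145, 146, 147, 148, 149] [15.9  1.1 83.3]
ptr 50 [144, 145, 146, 147, 148, 149] [16.1  0.7 79.8]
ptr 58 [144, 145, 146, 147, 148, 149] [16.1  0.7 75.6]
ptr 66 [144, 145, 146, 147, 148, 149] [16.3  0.8 71.5]
ptr 74 [144, 145, 146, 147, 148, 149] [17.2  0.8 68.2]
ptr 82 [144, 145, 146, 147, 148, 149] [15.6  0.8 60.8]
pt 92 146 [98 76 42] [17.2  1.3 56.5]
pt 96 146 [99 76 44] [17.1  1.3 53.5]
pt 60 110 [126 122 115] [13.9 14.9 68. ]
pt 60 170 [126 123 115] [12.2 -8.2 71.3]
pt 110 180 [127 124 117] [ 12.1 -14.9  38.3]
pt 120 120 [127 124 116] [12.8 14.4 23.5]
pt 115 147 [27 27 26] [16.4  0.9 37.6]
```

```bash
python3 - <<'E'
from h import *
f=np.load("w4.npz");W=f["W"];p=f["p"].astype(int);c=(f["K"],f["R"],f["t"])
yaw=np.radians(-16.6);ex=np.array([np.cos(yaw),np.sin(yaw),0]);ey=np.array([-np.sin(yaw),np.cos(yaw),0])
G=np.array([.4699,-.097,.054]);X=((W-G)@ex)*1000
K,R,t=c;C=-R.T@t
def ray(u,v,x):
    w=R.T@np.array([(u-K[0,2])/K[0,0],(v-K[1,2])/K[1,1],1]);s=((G-C)@ex+x/1000)/(w@ex);P=C+s*w-G;return np.array([P@ey,P[2]])*1000
r,g,b=p[...,0],p[...,1],p[...,2]
red=(r>60)&(g<.35*r)&(b<.4*r);m=np.zeros_like(red);m[155:168,36:47]=1;m&=red
# dial centre: ellipse of light face pixels onto face plane
face=(p.min(2)>100)&(X>9)&(X<16.5);face[:, :20]=0;face[:,140:]=0;face[:56]=0;face[240:]=0
xf=np.median(X[face]);n,l,st,ce=cv2.connectedComponentsWithStats(face.astype(np.uint8));k=1+st[1:,4].argmax();vs,us=np.nonzero(l==k)
Q=np.array([ray(u,v,xf) for u,v in zip(us,vs)],np.float32);h=cv2.convexHull(Q);print("face x",xf,"circle",cv2.minEnclosingCircle(Q),cv2.fitEllipse(h))
xp=np.median([X[v,u] for u in range(36,82) for v in (145,146,147)]);xm=np.median(X[m]);print("xp",xp,"xm",xm,m.sum())
for xo in (xm-1,xm,xm+1):
  vs,us=np.nonzero(m);M=np.array([ray(u,v,xo) for u,v in zip(us,vs)]);mc=M.mean(0)
  print("bar centroid",mc,"z extent",M[:,1].min(),M[:,1].max(),[np.arctan2(-(mc[0]-y0),mc[1]-z0).round(3) for y0 in(.6,.85,1.1) for z0 in (52,54.3)])
for u in (36,50,66,80):
  print("ptr",u,ray(u,146.3,xp))
E
```

```text
face x 12.757734700902505 circle ((0.9403820037841797, 51.349952697753906), 36.21173095703125) ((0.865910530090332, 51.43882751464844), (67.47563934326172, 72.11966705322266), 94.98011779785156)
xp 16.13841932081578 xm 14.488640484849421 88
bar centroid [-4.16188043 82.48283356] z extent 80.07630324205212 84.81573450391593 [np.float64(0.155), np.float64(0.167), np.float64(0.163), np.float64(0.176), np.float64(0.171), np.float64(0.185)]
bar centroid [-4.11293493 83.76920324] z extent 81.3854400410934 86.08003363075028 [np.float64(0.147), np.float64(0.159), np.float64(0.155), np.float64(0.167), np.float64(0.163), np.float64(0.175)]
bar centroid [-4.06398944 85.05557291] z extent 82.69457684013473 87.34433275758468 [np.float64(0.14), np.float64(0.151), np.float64(0.148), np.float64(0.158), np.float64(0.155), np.float64(0.166)]
ptr 36 [ 0.93924725 86.46735959]
ptr 50 [ 0.97924317 79.77151858]
ptr 66 [ 1.03021873 71.23754305]
ptr 80 [ 1.08025281 62.86118339]
```

The readings scatter between 0.155 and 0.19, so I'll take a second view shifted along the rail and triangulate the mark, hub and pointer.

```bash
python3 -m crank '[[0.5,-15,0,0,0.007],[0.5,-35,0,0,0.007],[0.5,-45,0,0,0.007],[0.5,-45,0,0,0.007],[0.5,-45,0,0,0.007],[0.5,-45,0,0,0.007]]' 20; python3 - <<'E'
from h import *
s=telemetry.observe();print(s["tool_pos"],s["tool_rot"],s["qvel"].round(3))
c=cal("wrist"); p,d=vision.read_camera("wrist"); np.savez("w6.npz",p=p,d=d,W=cloud("wrist",d,c),K=c[0],R=c[1],t=c[2])
f=np.load("w4.npz")
a=f["p"][130:195,10:120];K,R,t=c;q=R@np.array([.4699+.011*.958,-.097-.011*.286,.138])+t;q=K@q/q[2];print(q)
v0=max(int(q[1])-18,0);b=p[v0:v0+65,10:120];print(v0)
h=lambda x:cv2.resize(x[:,:,::-1],None,fx=4.5,fy=4.5,interpolation=cv2.INTER_CUBIC)
cv2.imwrite("pics/w6.png",np.vstack([h(a),h(b)]))
E
```

```text
time: 16.08
tool_pos: [0.5519, -0.2379, 0.2906]
tool_rot: [-3.141, -0.001, 1.279]
contact_force: [0.1, 0.5, -0.2]
opening: 0.0688
grip_force: 0.0
[ 0.55194141 -0.2379058   0.29059042] [-3.14125978e+00 -5.29766037e-04  1.27866715e+00] [ 0.014 -0.     0.001 -0.001 -0.001 -0.001]
[-3.39345008 13.1866811   1.        ]
0
```

View pics/w6.png

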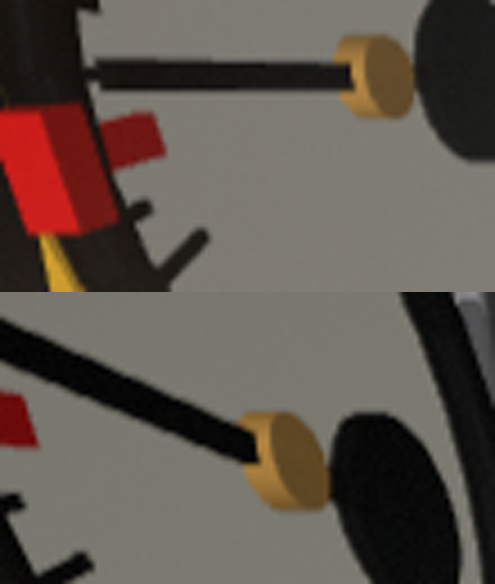

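Top crop: the hub face is at (388,78), the bar's end corners at (153,112) and (166,155), and the pointer tip at (98,74). Bottom crop: the hub is at (300,171) and the bar's end corners at (22,104) and (38,155). I'll triangulate these.

```bash
python3 - <<'E'
from h import *
A=np.load("w4.npz");B=np.load("w6.npz")
yaw=np.radians(-16.6);M=np.array([[np.cos(yaw),np.sin(yaw),0],[-np.sin(yaw),np.cos(yaw),0],[0,0,1]]);G=np.array([.4699,-.097,.054])
Pm=lambda f:f["K"]@np.hstack([f["R"],f["t"].reshape(3,1)])
def tri(a,b):
    X=cv2.triangulatePoints(Pm(A),Pm(B),np.array(a,float).reshape(2,1),np.array(b,float).reshape(2,1)).ravel();return M@(X[:3]/X[3]-G)*1000
ua=lambda x,y:(10+(x+.5)/4.5-.5,130+(y+.5)/4.5-.5)
ub=lambda x,y:(10+(x+.5)/4.5-.5,(y+.5)/4.5-.5)
H=tri(ua(388,78),ub(300,171));P=[tri(ua(153,112),ub(22,104)),tri(ua(166,155),ub(38,155))];m=(P[0]+P[1])/2
print("hub",H,"bar",P,m)
# tip ray onto plane
def ray(f,uv,x):
    K,R,t=f["K"],f["R"],f["t"];C=M@(-R.T@t-G)*1000;w=M@R.T@np.linalg.inv(K)@[*uv,1];return C+w*(x-C[0])/w[0]
for x in (H[0]-3,H[0]-2,H[0]-1):print("tip",x,ray(A,ua(98,74),x)-H)
e=P[1]-P[0];print("angle",np.arctan2(-(m-H)[1],(m-H)[2]),"r",np.hypot(*(m-H)[1:]),"edge dir",np.arctan2(-e[2],-e[1]))
E
```

```text
hub [17.04150274  0.87504053 53.60926225] bar [array([14.289526  , -1.99508355, 81.3018168 ]), array([14.72267021, -5.45183833, 81.29614744])] [14.5060981  -3.72346094 81.29898212]
tip 14.041502740608927 [-3.          0.13440764 32.25953128]
tip 15.041502740608927 [-2.          0.13442958 33.52046303]
tip 16.041502740608927 [-1.          0.13445153 34.78139479]
angle 0.16457053017361234 r 28.068965103418744 edge dir 0.001640082390695513
```

Triangulation gives the hub and bar consistently: mark ≈ 0.167 rad. Next I return to the rail end and grip it.

```bash
python3 -m crank '[[0.5,-15,-20,0,0],[0.5,-40,-55,0,0],[0.5,-66,-90,0,0],[0.5,-66,-112,0,0],[0.5,-66,-119,0,0],[0.5,-66,-119,20,0],[0.5,-66,-119,45,0],[0.5,-66,-119,63,0],[0.5,-66,-119,70,0],[0.5,-66,-119,70,0],[0.5,-66,-119,70,0]]' 20
python3 -m crank '[[-1,0,0,0,0],[-1,0,0,0,0],[-1,0,0,0,0],[-1,0,0,0,0],[-1,0,0,0,0],[-1,0,0,0,0],[-1,0,0,0,0],[-1,0,0,0,0],[-1,0,0,0,0]]' 20
```

```text
time: 17.05
tool_pos: [0.4197, -0.2668, 0.221]
tool_rot: [3.141, -0.0, 1.28]
contact_force: [0.8, -0.3, -0.2]
opening: 0.0687
grip_force: 0.0
time: 17.8
tool_pos: [0.4191, -0.2672, 0.2212]
tool_rot: [3.141, 0.0, 1.279]
contact_force: [-1.9, 1.1, 6.2]
opening: 0.0441
grip_force: 20.0
```

```bash
python3 -m crank '[[-1,0.1,0,-2,0],[-1,0.2,0,-5,0],[-1,0.5,0,-9,0],[-1,0.8,0,-13,0],[-1,1.2,0,-17,0],[-1,1.7,0,-21,0],[-1,2.2,0,-25,0],[-1,2.9,0,-29,0],[-1,3.6,0,-33,0],[-1,4.4,0,-37.5,0],[-1,4.8,0,-41,0],[-1,5.1,0,-43,0]]' 20
python3 -m crank '[[-1,0,0,0,0],[-1,0,0,0,0],[-1,0,0,0,0],[-1,0,0,0,0],[-1,0,0,0,0],[-1,0,0,0,0]]' 20
cat > tilt.py <<'E'
from h import *
import sys
s=telemetry.observe();print(s["tool_pos"],s["tool_rot"],s["contact_force"],s["torque"])
yaw=np.radians(-16.6);M=np.array([[np.cos(yaw),np.sin(yaw),0],[-np.sin(yaw),np.cos(yaw),0],[0,0,1]]);o=np.array([.4625,-.120,0])
for n in("wrist","top","side"):
    c=cal(n);p,d=vision.read_camera(n);np.savez(f"{sys.argv[1]}_{n}.npz",p=p,d=d,K=c[0],R=c[1],t=c[2]);L=(cloud(n,d,c)-o)@M.T*1000
    q=p.astype(int);k=(d>0)&(abs(L[...,0])<15)&(L[...,1]>-120)&(L[...,1]<165)&(L[...,2]>45)&(L[...,2]<130)&(q.max(2)-q.min(2)<30)&~((L[...,1]>-35)&(L[...,1]<85))
    P=L[k];y,z=P[:,1],P[:,2]
    if len(P)<50:print(n,len(P));continue
    for _ in range(6):
        f=np.polyfit(y,z,1);r=z-np.polyval(f,y);g=abs(r)<max(2.0,1.0*r.std());y,z=y[g],z[g]
    print(n,len(P),len(y),"tilt",-np.arctan(f[0]),"z at -152",np.polyval(f,-152),"z at 119",np.polyval(f,119),"rms",r.std(),y.min(),y.max())
E
python3 tilt.py t1
```

```text
time: 18.8
tool_pos: [0.4205, -0.2619, 0.2642]
tool_rot: [3.142, -0.0, 1.279]
contact_force: [-0.2, -0.1, -3.4]
opening: 0.0439
grip_force: 20.0
time: 19.3
tool_pos: [0.4205, -0.2621, 0.2635]
tool_rot: [-3.141, -0.001, 1.279]
contact_force: [-0.3, 0.9, -4.1]
opening: 0.0436
grip_force: 20.0
[ 0.42047089 -0.26205463  0.26351253] [-3.14121148e+00 -5.28821420e-04  1.27861415e+00] [-0.3235067   0.87068176 -4.10748514] [-0.01741814  0.11434496  0.1009702 ]
wrist 14573 14544 tilt 0.15737444636280473 z at -152 98.21052078305942 z at 119 55.20643491606381 rms 0.6418647070449252 -119.99288622188641 -35.008290692805495
top 1187 894 tilt 0.15737415758113982 z at -152 96.8195016171655 z at 119 53.815495980693996 rms 1.0487853271463807 -119.92543275360205 164.99823981515692
side 270 259 tilt 0.15601368505951452 z at -152 97.42344662703228 z at 119 54.797331762624474 rms 0.7524728950804224 -119.99599240088787 164.5610039554533
```

Vision and kinematics agree on 0.157 rad. I need about 2.7 mm more.

```bash
python3 -m crank '[[-1,0.2,0,-1.2,0],[-1,0.4,0,-2.7,0],[-1,0.4,0,-2.7,0],[-1,0.4,0,-2.7,0],[-1,0.4,0,-2.7,0],[-1,0.4,0,-2.7,0],[-1,0.4,0,-2.7,0],[-1,0.4,0,-2.7,0]]' 20
python3 tilt.py t2; python3 - <<'E'
import numpy as np,cv2
f=np.load("t2_side.npz")["p"][200:440,180:400];g=np.load("t2_wrist.npz")["p"][:280,200:460]
cv2.imwrite("pics/fin.png",np.hstack([cv2.resize(f,(400,436)),cv2.resize(g,(400,436))])[:,:,::-1])
E
```

```text
time: 20.12
tool_pos: [0.4206, -0.2617, 0.2664]
tool_rot: [-3.141, -0.0, 1.279]
contact_force: [0.3, 2.8, -3.2]
opening: 0.044
grip_force: 20.0
[ 0.42058422 -0.26173993  0.2663562 ] [-3.14146422e+00 -2.02000811e-04  1.27884737e+00] [ 0.30661706  2.82312782 -3.23880065] [0.17377202 0.07668482 0.17203443]
wrist 14443 14417 tilt 0.16739899970521244 z at -152 101.09346758165952 z at 119 55.29978742598503 rms 0.6409227735363302 -119.99910096381103 -35.00035835169376
top 1183 863 tilt 0.16828199656123663 z at -152 99.73875408136034 z at 119 53.69891214873379 rms 1.039996504748563 -119.92202981558063 164.9557690453189
side 267 262 tilt 0.16712761658752492 z at -152 100.55877758759745 z at 119 54.84073881567505 rms 0.7164030977182055 -119.71467459261883 164.48245403520053
```

View pics/fin.png

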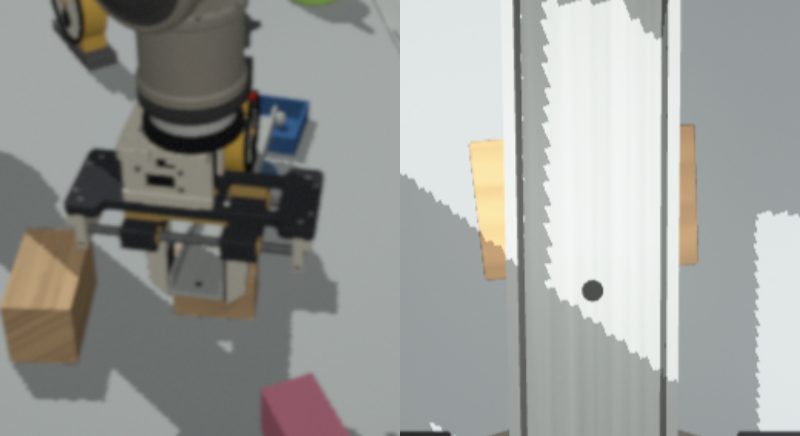

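The final view shows the rail held and raised at about 0.1675 rad, the gauge standing in the channel, and the offcut and other blocks undisturbed.

```bash
python3 -m crank '[[-1,0,0,0,0],[-1,0,0,0,0],[-1,0,0,0,0],[-1,0,0,0,0],[-1,0,0,0,0],[-1,0,0,0,0]]' 20; python3 -c "
from cell import ticket;print(ticket.hand_in())"
```

```text
time: 20.77
tool_pos: [0.4206, -0.2618, 0.2664]
tool_rot: [3.142, -0.0, 1.279]
contact_force: [-0.4, 3.3, -4.4]
opening: 0.0436
grip_force: 20.0
the job is handed in; nothing more can be done
None
```

I handed the job in at 20.8 s: the gauge stands released in the channel, and the rail is gripped on the post at about 0.1675 rad, against a mark I read at about 0.167 rad (estimates 0.155–0.19); the pointer was out of view, so its match rests on measured tilt.

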